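# Run the fingertips round the demonstration jaw and settle its teeth

## Robot

A 7-joint arm with a two-finger parallel gripper is mounted at the origin on the work surface. World frame = base frame: x ahead of the robot, y to its left, z up, the work surface at z = 0. Lengths are in m, angles in rad, forces in N, time in s.
With the tool pointing down it reaches from about 0.4 to 0.9 m from the base axis. Payload 5.6 kg.
Tool frame: the origin (TCP) lies midway between the tips of the shut fingers; the grasp point (between the pads) lies 19 mm behind it; z points along the fingers, y is the line along which they close (so a half turn about z gives the same grasp; the last joint's range is limited). The gripper opens to 92 mm and grips with 3 to 60 N. Pads are 20 mm wide; open, the fingers measure 128 mm over their backs; the gripper's body (75 mm by 189 mm) begins 69 mm behind the grasp point.
Start: joints at [1.093, 0.468, -0.012, 1.603, 0.006, 1.071, -0.056], TCP at [0.274, -0.59, 0.191] pointing down, gripper open.
Joint ranges: [-2.53, 2.53], [-0.31, 2.02], [-1.57, 1.55], [0.28, 2.44], [-1.29, 4.43], [0.15, 1.84], [-2.92, 2.92]. Speed limits (rad/s): [2.57, 2.57, 3.14, 3.14, 3.14, 3.14, 3.14].

## Interface

Orientations are given as a 3x3 rotation matrix whose columns are the frame's x, y, z axes.
In Python, from station import env, effector, solver, viewer, workorder, search_frame, tip_of gives the robot as it stands. Calls block until the motion is done:
- env.reach(position, orientation): joint-space move of the TCP to a pose.
- env.movel(position, frame=None, rate=0.15): straight line of the TCP; frame=None keeps the orientation; rate is the mean speed in m/s.
- env.goto_joints(angles): joint-space move.
- effector.release() and effector.grasp(squeeze=None): open the fingers fully, or close them until they stop; squeeze is the grip in N (None keeps the last).
- env.pause(seconds).
- solver.inverse_kinematics(position, orientation): joint angles nearest the present ones, or None.
- env.sense(): the state.
- viewer.read_camera(name): name is "scene" or "top"; returns (picture, depth): 420x560x3 uint8, red, green, blue; 420x560 float32, m along the optical axis (not along the pixel's ray), 0 where there is no reading.
- viewer.camera_info(name): a dict with "intrinsics" (3x3 intrinsics, pixels), "eye" and "rotation" of the camera in the world. Camera axes: x right, y up, looking along -z (the intrinsics and any distortion apply to the point x, -y, -z); pixel columns grow to the right and rows downward; lengths in m; the calibration is good to about 2 mm. A picture is of the moment at which its call begins. camera_info takes no time and is no camera call.
A pose or a line that the arm cannot do raises env.PlanningError and nothing moves.
- workorder.finish_job(): hands the job in; it is judged then, once.
Trained networks look in the newest picture that a camera, given by its name, has taken for a name from the list of things; names that differ only in an ending like _2 or _b are one class to them, and where a whole thing is asked for, a point or a joint stands for the part that bears it (a point fixed in the world has none). Each returns a list of dicts, best first, with "score" (0 to 1); they miss things now and then, are a little off and sometimes report something else, mostly with a low value. They report only what shows in the picture. A call takes as long as a camera call.
- search_frame(camera, name): "at" ([x, y, z] in m, in world coordinates, good to about 4 mm: the middle of the surface that is visible of it).
- tip_of(camera, name): "at" ([x, y, z] in m, in world coordinates, good to about 4 mm: a listed point, or the origin of a listed thing).
The state is a dict: "t": time; "joint_positions": joint angles; "joint_velocities": joint speeds; "tau": joint torques, N m; "ee_pos": TCP position; "tcp_rot": TCP orientation; "wrist_force": force on the tool from outside, world axes, zero at the start; "moment": the same for the moment, N m; "gripper_width": finger opening in m; "grasp_force": force on a finger pad.
Only numpy, scipy, OpenCV 4.12 (cv2) and the standard library are available. Lean on these libraries where they do the work, as an engineer would, in place of code of your own. Each camera call takes 0.05 s, during which the arm holds its last target. There are 200 camera calls.

## Task

The teeth of the big demonstration jaw have worked up out of the gum. Run the fingertips round the arch from the tooth beside the red dot to the tooth beside the blue dot, lightly pressing every tooth down home in turn, one after the other and skipping none. Leave the jaw where it lies, never lift or shove it or lean hard on it, leave the things around it alone, and finish clear of everything.

Things in the scene. Friction and masses are not known exactly. Their poses are not given: they have to be found in the camera images.
- jaw: Enlarged plaster demonstration jaw, loose, 2 kg, flat on the table, turned any way round: cream D-shaped base about 210 mm wide, 200 mm long, 28 mm thick, with a pink horseshoe gum ridge (top 45 mm above the table) holding ten ivory teeth. Origin on the table under the base; z up, -x to the rounded front of the arch, +y to the blue-dot side, +x to the straight back edge.
- red_mark (a point): Centre of the flat red dot (24 mm across) on top of the base just behind the last tooth at the starting end of the arch (tooth 0).
- blue_mark (a point): Centre of the flat blue dot (24 mm across) on top of the base just behind the last tooth at the finishing end of the arch (tooth 9).
- tooth0_top (a point): Highest point of tooth 0, beside the red dot; moves with it. Teeth are numbered along the arch from red to blue, about 30 mm apart (only closed fingertips fit one at a time). Each is a round ivory dome (25 to 27 mm across, top rounded to 20 mm radius) that slides straight down; its top is 60 mm above the table when fully proud, 55 mm when home.
- tooth9_top (a point): Highest point of tooth 9, the tooth beside the blue dot; like tooth 0.
- tooth0 (a joint): How far tooth 0 is pushed down, m: 0 fully proud, 0.005 home on its stop. Friction fit: about 1.5 N moves it slowly, and it stays where it is left. Its centre is at x 39, y -80 mm in the jaw frame.
- tooth1 (a joint): The same for tooth 1, centred at x 10, y -74 mm in the jaw frame.
- tooth2 (a joint): The same for tooth 2, centred at x -18, y -61 mm in the jaw frame.
- tooth3 (a joint): The same for tooth 3, centred at x -40, y -41 mm in the jaw frame.
- tooth4 (a joint): The same for tooth 4, centred at x -53, y -15 mm in the jaw frame.
- tooth5 (a joint): The same for tooth 5, centred at x -53, y 15 mm in the jaw frame.
- tooth6 (a joint): The same for tooth 6, centred at x -40, y 41 mm in the jaw frame.
- tooth7 (a joint): The same for tooth 7, centred at x -18, y 61 mm in the jaw frame.
- tooth8 (a joint): The same for tooth 8, centred at x 10, y 74 mm in the jaw frame.
- tooth9 (a joint): The same for tooth 9, centred at x 39, y 80 mm in the jaw frame.
- stain_jar: Loose dark teal jar, 34 mm across, 65 mm tall, on the table behind or beside the jaw; origin under its centre.
- powder_jar: Loose dark blue jar with pale label, 38 mm across, 75 mm tall, on the table near the jaw; origin under its centre.
- dappen: Loose little green glass cup, 28 mm across and 16 mm tall, standing on the plaster inside the horseshoe; origin under its centre.
- cast_a: Loose life-size dental cast, 62 mm wide, 30 mm tall, on the table to the robot's left; origin under it.
- cast_b: Loose life-size dental cast, 62 mm wide, 30 mm tall, on the table to the robot's right; origin under it.
- gas_can: Loose yellow spray can, 44 mm across, 150 mm tall, far left; origin under its centre.
- mixing_bowl: Loose ochre bowl, 90 mm across, 50 mm tall, far right; origin under its centre.

How it is judged:
By the outcome, as a careful person would: the job done as asked, in the order asked, and still so for the second after the job is handed in, with the robot touching nothing.
It also fails if it takes over 48 s, if anything falls off the work surface, if the arm or the gripper's body presses on something with over 40 N, if the wrist force passes 120 N, or if a joint passes its speed limit or range.

## Working session

There is one attempt and no reset: what is moved stays moved. The work goes in short steps, each a Python script; the robot and the scene stay as the last script left them, time stands still between calls to the robot, and variables do not carry over. Pictures are saved under pics/ and viewed, at most 10 in all, crops included, and the job is handed in when it is done.

```bash
ls; mkdir -p pics
cat > h.py <<'E'
import numpy as np, cv2
from station import env, effector, solver, viewer, workorder, search_frame, tip_of
def cloud(name):
    p,d=viewer.read_camera(name); i=viewer.camera_info(name); K=np.array(i["intrinsics"])
    v,u=np.mgrid[:d.shape[0],:d.shape[1]]
    pc=np.stack([(u-K[0,2])/K[0,0]*d,-(v-K[1,2])/K[1,1]*d,-d],-1)
    return p,d,pc@np.array(i["rotation"]).T+np.array(i["eye"])
E
python3 - <<'E'
from h import *
for c in("top","scene"):
    p,d,w=cloud(c); cv2.imwrite(f"pics/{c}0.png",p[:,:,::-1]); np.savez(f"{c}.npz",p=p,d=d,w=w)
    print(c,{k:(np.round(v,3).tolist() if not isinstance(v,str) else v) for k,v in viewer.camera_info(c).items()})
    for n in["jaw","red_mark","blue_mark","tooth0_top","tooth9_top"]:
        print(n,[(np.round(r["at"],4).tolist(),round(r["score"],2)) for r in tip_of(c,n)[:3]])
print(env.sense())
E
```

```text
pics
top {'intrinsics': [[487.713, 0.0, 281.664], [0.0, 487.713, 207.439], [0.0, 0.0, 1.0]], 'eye': [0.471, 0.006, 1.402], 'rotation': [[0.012, 0.999, -0.043], [-1.0, 0.012, -0.001], [-0.001, 0.043, 0.999]]}
jaw [([0.5251, 0.1031, 0.0009], 0.72), ([0.5031, 0.1881, 0.0619], 0.29)]
red_mark [([0.4691, 0.1963, 0.0302], 0.65)]
blue_mark [([0.4331, 0.036, 0.0274], 0.62)]
tooth0_top [([0.5033, 0.1913, 0.0586], 0.55)]
tooth9_top [([0.4704, 0.0315, 0.0614], 0.49)]
scene {'intrinsics': [[389.663, 0.0, 281.975], [0.0, 389.663, 210.034], [0.0, 0.0, 1.0]], 'eye': [0.799, 0.416, 0.859], 'rotation': [[-0.847, -0.446, 0.29], [0.531, -0.715, 0.455], [0.004, 0.539, 0.842]]}
jaw [([0.527, 0.1059, 0.002], 0.92)]
red_mark [([0.4678, 0.1942, 0.0295], 0.68)]
blue_mark [([0.4374, 0.039, 0.034], 0.95)]
tooth0_top [([0.5056, 0.1926, 0.0644], 0.6)]
tooth9_top [([0.4771, 0.0331, 0.0578], 0.6)]
{'t': 0.6, 'joint_positions': array([ 1.09298567,  0.46747557, -0.01159118,  1.60271924,  0.00598646,
        1.07140404, -0.05630689]), 'joint_velocities': array([-0.00162079,  0.00011769, -0.0005504 , -0.00065018,  0.00238715,
       -0.00016198, -0.00188419]), 'tau': array([-5.13058912e-04, -5.20135081e+01, -1.27435129e-02, -2.43950522e+01,
       -5.66324056e-02,  1.14681330e-02,  4.41926124e-05]), 'ee_pos': array([ 0.27376225, -0.58953495,  0.19100024]), 'tcp_rot': array([[ 9.06988779e-01,  4.21154787e-01, -1.50121543e-05],
       [ 4.21154786e-01, -9.06988778e-01, -4.00845614e-05],
       [-3.04976604e-05,  3.00338067e-05, -9.99999999e-01]]), 'wrist_force': array([ 0.55810072,  0.02238182, -0.48203818]), 'moment': array([-0.02739869, -0.02889185, -0.02526834]), 'grasp_force': 0.0, 'gripper_width': 0.09201031731735554}
```

```bash
cat >> h.py <<'E'
T=np.array([[39,-80],[10,-74],[-18,-61],[-40,-41],[-53,-15],[-53,15],[-40,41],[-18,61],[10,74],[39,80]])/1000
def Rz(a): return np.array([[np.cos(a),-np.sin(a)],[np.sin(a),np.cos(a)]])
E
python3 - <<'E'
from h import *
from scipy.optimize import least_squares
for c in("top","scene"):
    f=np.load(c+".npz");w=f["w"].reshape(-1,3)
    near=np.hypot(w[:,0]-.526,w[:,1]-.104)<.13
    tab=np.median(w[(np.hypot(w[:,0]-.526,w[:,1]-.104)<.25)&(abs(w[:,2])<.01),2])
    m=near&(w[:,2]>.0505+tab)&(w[:,2]<.066+tab); P=w[m]
    def res(q):
        C=T@Rz(q[2]).T+q[:2]; return np.maximum(0,np.min(np.hypot(*(P[:,None,:2]-C).transpose(2,0,1)),1)-0)
    # iterate: match nearest & centroid
    q=least_squares(res,[.526,.105,np.arctan2(.036-.196,.433-.469)-np.pi/2],loss='soft_l1',f_scale=.006).x
    q2=q; C=T@Rz(q[2]).T+q[:2]; D=np.hypot(*(P[:,None,:2]-C).transpose(2,0,1)); k=D.argmin(1)
    print(c,"tab",tab,len(P),q)
    for i in range(10):
        s=(k==i)&(D.min(1)<.016)
        if s.any(): print(i,s.sum(),C[i].round(4),(P[s,:2].mean(0)-C[i]).round(4),"ztop",np.percentile(P[s,2],95).round(4)-tab.round(4))
E
```

```text
top tab 0.00023913816594522963 685 [ 0.5233236   0.10258395 -3.34383119]
0 66 [0.5012 0.1888] [-0.0003 -0.0009] ztop 0.0638
1 73 [0.5284 0.1771] [-0.     -0.0007] ztop 0.0615
2 69 [0.5532 0.1587] [-0.0003  0.0001] ztop 0.0618
3 64 [0.5707 0.1347] [-0.0004 -0.0002] ztop 0.0621
4 63 [0.5783 0.1066] [0.0003 0.    ] ztop 0.0617
5 61 [0.5722 0.0772] [0.0004 0.0001] ztop 0.062400000000000004
6 64 [0.5543 0.0544] [ 0.0002 -0.0001] ztop 0.0611
7 73 [0.5287 0.0392] [ 0.0001 -0.    ] ztop 0.0622
8 69 [0.4987 0.0321] [0.0011 0.0002] ztop 0.0617
9 72 [0.469 0.032] [0.0007 0.    ] ztop 0.06319999999999999
scene tab -0.0020890052364913037 1027 [ 0.52984822  0.10630423 -3.35437579]
0 107 [0.5086 0.1927] [-0.0002 -0.0017] ztop 0.060899999999999996
1 111 [0.5357 0.1807] [-0.0003 -0.0016] ztop 0.0601
2 111 [0.5603 0.1621] [-0.0013 -0.0005] ztop 0.060899999999999996
3 96 [0.5776 0.1379] [-0.0007  0.0001] ztop 0.0603
4 94 [0.5848 0.1098] [ 0.     -0.0003] ztop 0.059899999999999995
5 91 [0.5785 0.0804] [0.0011 0.0001] ztop 0.060899999999999996
6 85 [0.5603 0.0578] [ 0.0009 -0.0008] ztop 0.0603
7 92 [0.5346 0.0429] [ 0.001  -0.0008] ztop 0.06
8 85 [0.5044 0.0361] [ 0.003  -0.0008] ztop 0.0603
9 86 [0.4748 0.0363] [ 0.0023 -0.0013] ztop 0.060899999999999996
```

View pics/top0.png

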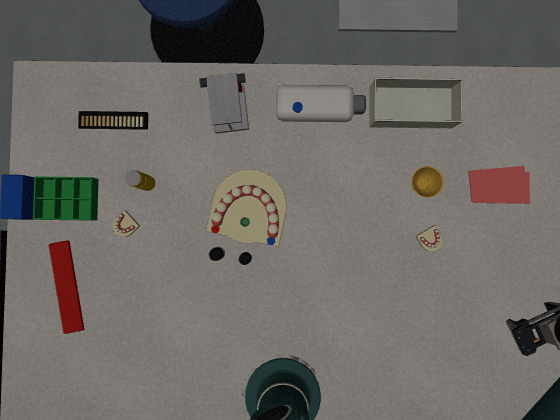

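View pics/scene0.png

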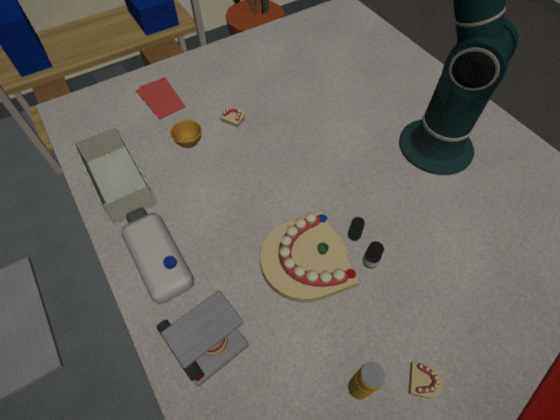

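```bash
cat >> h.py <<'E'
Q=np.array([.5257,.1040,-3.349])
C=T@Rz(Q[2]).T+Q[:2]
g=np.gradient(T,axis=0)@Rz(Q[2]).T; 
def frame(i):
    t=-g[i]/np.linalg.norm(g[i]); x=np.array([t[0],t[1],0]); z=np.array([0,0,-1.]); return np.stack([x,np.cross(z,x),z],1)
def P(i,z): return np.array([*C[i],z])
E
python3 - <<'E'
from h import *
for s in (1,-1):
  for i in range(10):
    F=frame(i)@np.diag([s,s,1]); q=solver.inverse_kinematics(P(i,.06),F); print(s,i,C[i].round(3),None if q is None else np.round(q,2))
print(env.sense()["t"])
E
```

```text
1 0 [0.504 0.19 ] [ 0.22  0.64 -0.84  1.93  0.63  0.86  0.21]
1 1 [0.531 0.178] [ 0.17  0.62 -0.73  1.89  0.54  0.84  0.2 ]
1 2 [0.556 0.16 ] [ 0.18  0.64 -0.69  1.84  0.53  0.86  0.01]
1 3 [0.573 0.136] [ 0.21  0.64 -0.67  1.82  0.51  0.86 -0.26]
1 4 [0.581 0.108] [ 0.19  0.62 -0.58  1.82  0.44  0.84 -0.58]
1 5 [0.574 0.078] [ 0.18  0.58 -0.49  1.85  0.36  0.8  -0.93]
1 6 [0.556 0.056] [ 0.17  0.53 -0.41  1.9   0.3   0.77 -1.27]
1 7 [0.531 0.041] [ 0.16  0.49 -0.37  1.97  0.25  0.73 -1.56]
1 8 [0.501 0.034] [ 0.16  0.44 -0.35  2.04  0.23  0.7  -1.8 ]
1 9 [0.471 0.034] [ 0.18  0.4  -0.38  2.11  0.23  0.67 -1.93]
-1 0 [0.504 0.19 ] [-0.06  0.51 -0.45  1.95  0.32  0.75 -2.68]
-1 1 [0.531 0.178] [-0.11  0.52 -0.34  1.9   0.25  0.76 -2.69]
-1 2 [0.556 0.16 ] [-0.15  0.53 -0.24  1.87  0.17  0.76 -2.85]
-1 3 [0.573 0.136] [-1.05  0.82  1.11  1.9  -0.89  1.02 -2.24]
-1 4 [0.581 0.108] [ 0.6   1.05 -1.33  1.79  1.1   1.26  2.11]
-1 5 [0.574 0.078] [ 0.66  1.04 -1.33  1.82  1.09  1.24  1.69]
-1 6 [0.556 0.056] [ 0.72  1.01 -1.33  1.87  1.07  1.21  1.29]
-1 7 [0.531 0.041] [ 0.45  0.59 -0.76  1.95  0.55  0.82  1.33]
-1 8 [0.501 0.034] [ 0.46  0.54 -0.74  2.02  0.52  0.77  1.1 ]
-1 9 [0.471 0.034] [ 0.49  0.5  -0.76  2.09  0.51  0.74  0.97]
0.6
```

```bash
cat >> h.py <<'E'
def press(i,z0=.0625,zmin=.0535,fs=5.,step=.0012):
    log=[]
    b=env.sense()["wrist_force"][2]; z=z0
    while z>zmin:
        z-=step; env.movel(P(i,z),None,rate=.02)
        s=env.sense(); f=s["wrist_force"][2]-b; log.append((round(s["ee_pos"][2]*1e3,2),round(f,1)))
        if f>fs: break
    print(i,"t",round(s["t"],2),log, (s["ee_pos"][:2]-C[i]).round(4),flush=True)
E
python3 - <<'E'
from h import *
effector.grasp(10); print(env.sense()["t"])
env.reach(P(0,.12),frame(0)); print(env.sense()["t"])
env.movel(P(0,.0625),frame(0),rate=.1); print(env.sense()["t"], env.sense()["wrist_force"])
press(0,zmin=.0600)
p,d,w=cloud("scene"); cv2.imwrite("pics/near.png",cv2.resize(p[180:330,220:420],(800,600))[:,:,::-1])
E
```

```text
1.9417
4.8083
5.5333 [ 0.04447639 -0.42905969  0.71527666]
0 t 6.28 [(np.float64(61.71), np.float64(-1.4)), (np.float64(60.15), np.float64(-0.0)), (np.float64(58.83), np.float64(-1.0))] [-0. -0.]
```

View pics/near.png

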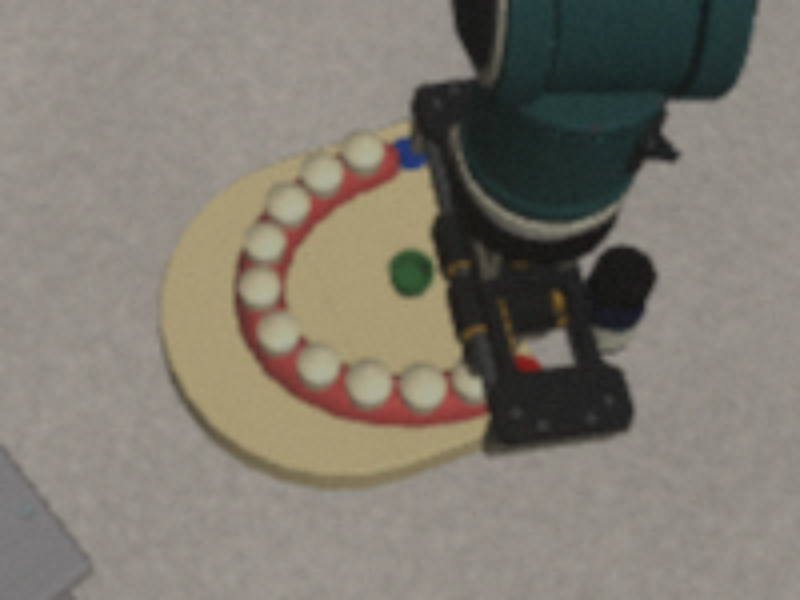

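```bash
cat >> h.py <<'E'
def nxt(i):
    env.movel(P(i-1,.066),frame(i-1),rate=.06); env.movel(P(i,.066),frame(i),rate=.06); env.movel(P(i,.061),None,rate=.04)
E
python3 - <<'E'
from h import *
press(0,z0=.0589)
nxt(1); print(env.sense()["t"]); press(1,z0=.061)
E
```

```text
0 t 7.58 [(np.float64(57.64), np.float64(-0.7)), (np.float64(56.43), np.float64(-0.8)), (np.float64(55.22), np.float64(0.3)), (np.float64(54.02), np.float64(-0.5)), (np.float64(52.82), np.float64(-0.9))] [-0. -0.]
8.8667
1 t 10.62 [(np.float64(59.79), np.float64(0.2)), (np.float64(58.54), np.float64(0.8)), (np.float64(57.33), np.float64(-0.6)), (np.float64(56.11), np.float64(-0.8)), (np.float64(54.91), np.float64(0.3)), (np.float64(53.69), np.float64(0.1)), (np.float64(52.52), np.float64(-1.1))] [-0. -0.]
```

Run:
```python
from h import *
s=env.sense(); print(s["gripper_width"],s["grasp_force"],s["ee_pos"],s["tcp_rot"].round(3).tolist())
p,d,w=cloud("scene"); a=cv2.resize(p[190:310,250:410],(800,600),interpolation=cv2.INTER_CUBIC); cv2.imwrite("pics/n2.png",a[:,:,::-1])
np.savez("n2.npz",w=w,p=p)
# tooth tops by tooth, vs. first picture
w0=np.load("scene.npz")["w"]
for i in range(10):
    r=[]
    for ww in (w0,w):
        m=(np.hypot(ww[...,0]-C[i,0]-.004,ww[...,1]-C[i,1]-.0023)<.007)&(ww[...,2]<.07)&(ww[...,2]>.035); r+= [m.sum(),np.median(ww[m][:,2]).round(4) if m.any() else None]
    print(i,r)
```

```text
0.0006781513405011704 0.0 [0.53110678 0.17843104 0.05251649] [[-0.863, 0.505, -0.0], [0.505, 0.863, -0.0], [0.0, -0.0, -1.0]]
0 [np.int64(33), np.float64(0.0569), np.int64(20), np.float64(0.058)]
1 [np.int64(32), np.float64(0.0565), np.int64(0), None]
2 [np.int64(31), np.float64(0.0576), np.int64(32), np.float64(0.0567)]
3 [np.int64(29), np.float64(0.0568), np.int64(31), np.float64(0.0571)]
4 [np.int64(28), np.float64(0.0565), np.int64(29), np.float64(0.0562)]
5 [np.int64(27), np.float64(0.057), np.int64(28), np.float64(0.057)]
6 [np.int64(27), np.float64(0.0565), np.int64(27), np.float64(0.0564)]
7 [np.int64(28), np.float64(0.0567), np.int64(24), np.float64(0.0573)]
8 [np.int64(28), np.float64(0.0568), np.int64(25), np.float64(0.0565)]
9 [np.int64(24), np.float64(0.0571), np.int64(18), np.float64(0.0569)]
```

View pics/n2.png

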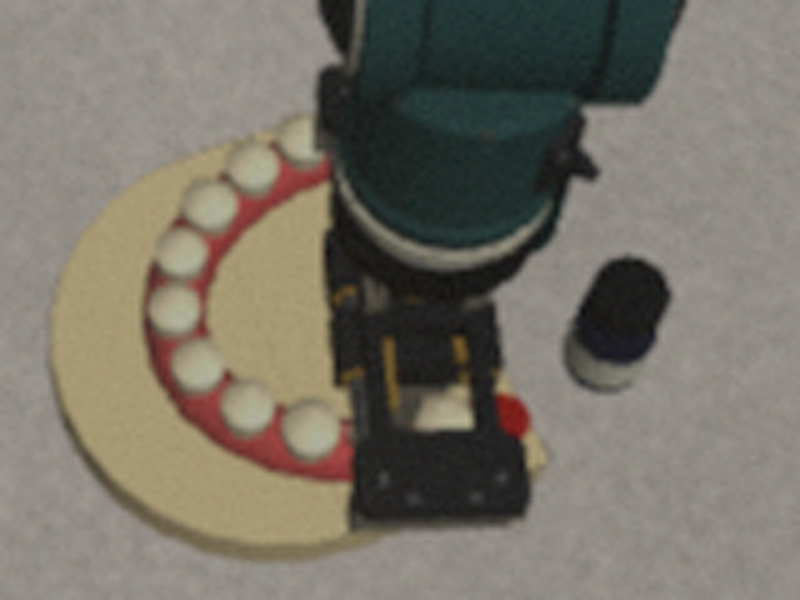

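Run:
```python
from h import *
press(1,z0=.0526,zmin=.0475,step=.001,fs=4)
p,d,w=cloud("top"); cv2.imwrite("pics/n3.png",cv2.resize(p[150:270,190:350],(800,600),interpolation=cv2.INTER_CUBIC)[:,:,::-1])
```

```text
1 t 12.17 [(np.float64(51.54), np.float64(1.2)), (np.float64(50.53), np.float64(-0.5)), (np.float64(49.54), np.float64(2.3)), (np.float64(48.53), np.float64(2.0)), (np.float64(47.55), np.float64(1.4)), (np.float64(46.51), np.float64(1.4))] [-0.     -0.0001]
```

View pics/n3.png

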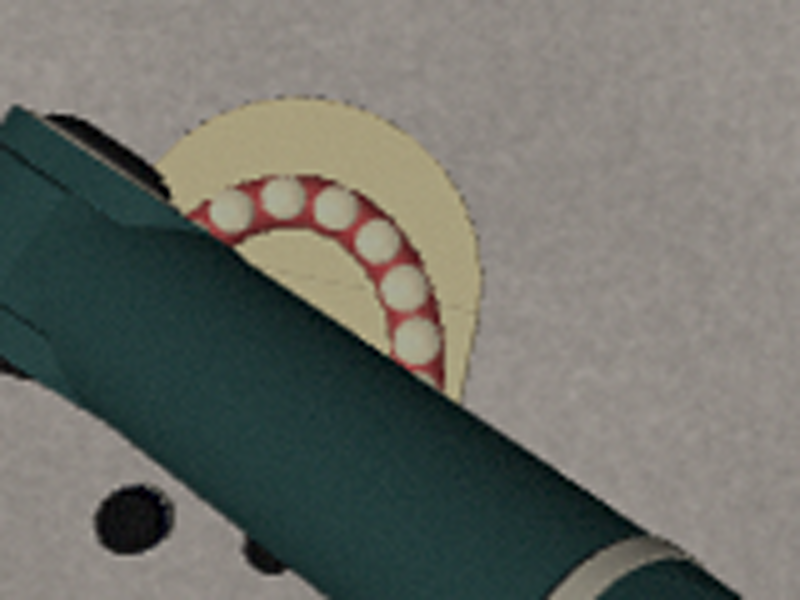

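Run:
```python
from h import *
env.movel(P(1,.056),None,rate=.06); env.movel(P(0,.056),frame(0),rate=.08); env.movel(P(0,.0525),None,rate=.04)
press(0,z0=.0525,zmin=.0435,step=.001,fs=4)
```

```text
0 t 15.54 [(np.float64(51.44), np.float64(0.1)), (np.float64(50.45), np.float64(-1.2)), (np.float64(49.45), np.float64(0.2)), (np.float64(48.43), np.float64(0.1)), (np.float64(47.42), np.float64(0.1)), (np.float64(46.43), np.float64(1.1)), (np.float64(45.45), np.float64(-0.6)), (np.float64(44.43), np.float64(0.4)), (np.float64(43.41), np.float64(0.2))] [-0.0001 -0.    ]
```

Run:
```python
from h import *
s=env.sense(); print(s["wrist_force"],s["ee_pos"])
p,d,w=cloud("scene"); cv2.imwrite("pics/n4.png",cv2.resize(p[200:290,300:420],(800,600),interpolation=cv2.INTER_CUBIC)[:,:,::-1]); np.savez("n4.npz",w=w,p=p)
i=viewer.camera_info("scene");K=np.array(i["intrinsics"])
def proj(x):
    c=np.array(i["rotation"]).T@(np.array(x)-i["eye"]); return ((K[0,0]*c[0]/-c[2]+K[0,2]-300)*6.667,(K[1,1]*-c[1]/-c[2]+K[1,2]-200)*6.667)
for n,x in dict(tcp=s["ee_pos"],tcp50=s["ee_pos"]+[0,0,.05],t1=P(1,.056),t2=P(2,.06)).items(): print(n,np.round(proj(x)))
for z in np.arange(.03,.13,.006):
    m=(abs(w[...,2]-z)<.003)&(np.hypot(w[...,0]-C[0,0],w[...,1]-C[0,1])<.045)&(p.max(-1)<70)
    if m.sum()>3: print(round(z,3),m.sum(),w[m].mean(0).round(3),w[m].min(0).round(3),w[m].max(0).round(3))
```

```text
[-0.5891031   0.31114212  0.12651636] [0.50394726 0.19030117 0.04341396]
tcp [256. 503.]
tcp50 [276. 441.]
t1 [174. 500.]
t2 [ 82. 488.]
0.078 4 [0.517 0.189 0.078] [0.516 0.186 0.077] [0.52  0.195 0.079]
0.084 6 [0.519 0.193 0.084] [0.516 0.185 0.081] [0.521 0.199 0.086]
```

View pics/n4.png

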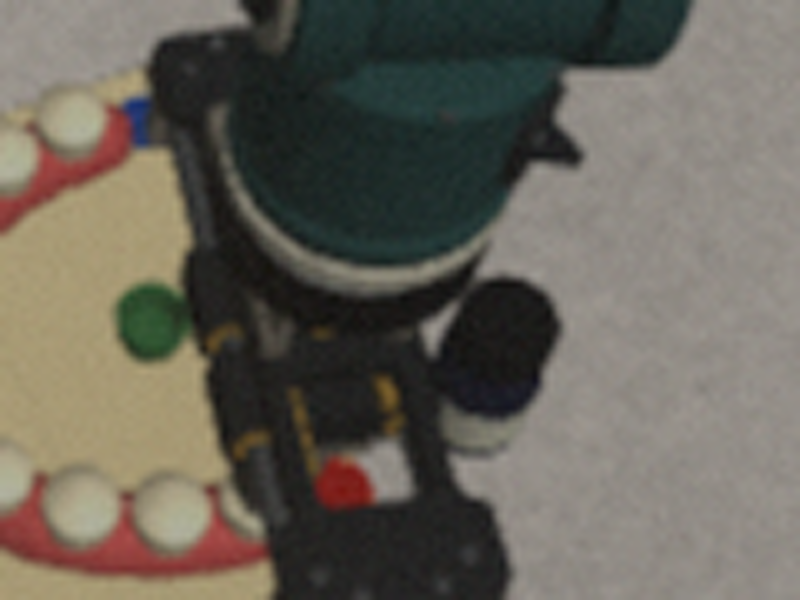

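Run:
```python
import numpy as np
f=np.load("n4.npz");w=f["w"];p=f["p"]
np.set_printoptions(linewidth=250)
print("z mm");print((w[262:296:2,328:372:2,2]*1e3).round().astype(int))
print("x");print((w[262:296:2,328:372:2,0]*1e3).round().astype(int))
print("y");print((w[262:296:2,328:372:2,1]*1e3).round().astype(int))
print("lum");print(p[262:296:2,328:372:2].mean(-1).astype(int))
```

```text
z mm
[[ 29  26 169 176 180 177 196 195 187 177 175 179 178 178 177 175 190 196 195  27  34  35]
 [ 23  24 167 178 178 177 193 195 197 171 172 172 169 169 167 169 187 197 197  18  22  27]
 [ 25  26 162 171 175 172 190 195 196 163 162 161 159 157  -2  -1 170 198 194   7  13  15]
 [ 28  24  26 167 169 172 190 195 196 154 151 153 151  -3   0   1 167 191 196 197   3   5]
 [ 27  25  28  72  90 172 169 197 196 185  28  24  26  -1  -2  -2  -3 189 195 196  -4  -6]
 [ 52  24  54  64  81 173 170 194 198 197  29  25  28  27  -5  -2   0 170 195 197  -4  -2]
 [ 56  51  50  53  79 170 170 191 196 195  27  27  26  25  -3  -1  -5 173 195 197 197  -2]
 [ 57  52  48  55  73 168 173 186 195 197 196  27 196 196 196 195 196 198 197 196 195 196]
 [ 55  54  43  51  55  58 172 170 196 197 198 197 197 196 196 200 196 199 197 197 196 197]
 [ 52  43  43  41  46  49 170 195 196 195 198 194 195 196 196 197 197 195 196 199 196 196]
 [ 42  38  39  37  36  35 194 197 197 197 196 195 199 197 197 196 198 197 197 196 196 196]
 [ 38  34  33  35  34  30 189 197 197 195 197 196 195 197 196 196 198 198 197 196 193 196]
 [ 
[... 4404 characters left out ...]
8  34  38  34  32  36  33  35  33  32  36  35  33  34  32  35]
 [104  93  93  93  89  84  47  32  38  38  34  37  37  39  36  37  35  34  35  31  37  55]
 [ 86  84  79  78  90 107  93  36  34  35  37  31  33  34  36  35  34  36  33  36  32  52]
 [114 121 129 137 146 144 120  33  36  45  54  35  36  37  34  36  28  38  35  43  37  37]
 [147 142 146 146 144 148 123  38  34  35  35  33  35  47  33  37  33  34  36  59  34  33]
 [147 147 146 149 135 119  79  35  34  37  36  33  37  57  37  35  33  37  31  33  35  38]
 [147 141 126 111 113 106  46  38  29  35  36  38  35  36  32  43  47  50  57  63  79  90]
 [112 110 111 124 131 141  67  62  54  47  55  58  57  83  85 103 111 125 126 142 143 137]]
```

Run:
```python
from h import *
press(0,z0=.0434,zmin=.0320,step=.0015,fs=3.5)
```

```text
0 t 17.59 [(np.float64(41.78), np.float64(1.1)), (np.float64(40.27), np.float64(1.1)), (np.float64(38.79), np.float64(1.9)), (np.float64(37.3), np.float64(1.5)), (np.float64(35.93), np.float64(1.5)), (np.float64(34.39), np.float64(2.1)), (np.float64(32.84), np.float64(1.4)), (np.float64(31.46), np.float64(2.5))] [0.0001 0.0001]
```

Run:
```python
from h import *
s=env.sense(); print(s["t"],s["wrist_force"],s["moment"],s["ee_pos"],s["gripper_width"],s["tau"].round(2))
p,d,w=cloud("scene"); np.savez("n5.npz",w=w,p=p)
cv2.imwrite("pics/n5.png",np.hstack([cv2.resize(x[255:295,310:350],(400,400),interpolation=cv2.INTER_CUBIC) for x in (np.load("n4.npz")["p"],p)])[:,:,::-1])
np.set_printoptions(linewidth=250)
print((w[262:288,328:344,2]*1e3).round().astype(int)); print(p[262:288,328:344].mean(-1).astype(int))
```

```text
17.5917 [1.19100242 0.42293776 1.53210159] [-0.0099071  -0.15959212 -0.03777544] [0.50408095 0.19039363 0.03145953] 0.0007671109562713179 [  0.   -45.2  -13.51 -14.4   -0.08   0.08  -0.  ]
[[ 25  26 151 162 165 165 166 164 163 176 183 183 185 182 173 165]
 [ 25  25 151 160 165 165 167 165 165 165 180 185 185 184 184 173]
 [ 25  26 147 156 164 167 167 164 163 165 180 185 184 186 184 173]
 [ 25  28  26 153 164 166 165 165 164 166 176 184 184 183 186 173]
 [ 25  26  24 154 161 165 166 166 165 164 175 183 184 185 185 171]
 [ 27  28  25 150 157 162 167 166 166 165 164 180 183 186 185 183]
 [ 26  28  28 146 155 163 162 160 162 163 164 179 183 184 184 184]
 [ 27  25  26  26 155 158 159 161 158 159 159 174 182 184 185 185]
 [ 26  25  25  26 153 155 156 156 158 159 157 174 185 183 185 185]
 [ 26  26  24  27 150 146 151 152 159 159 160 157 180 185 183 182]
 [ 54  25  27  27  26  49  66  76 158 158 160 158 180 182 185 184]
 [ 55  51  39  39  48  49  63  74 158 159 157 155 176 184 185 185]
 [ 57  55  52  41  49  50  61  71 154 158 158 158 175 182 184 183]
 [ 56  55  54  43  45  49  58  66 155 15
[... 1874 characters left out ...]
  43  49  54  55  45  25  30]
 [167 166 158 128  90  94 117 102  58  53  50  52  53  49  30  29]
 [170 160 139 109  97  96  95  96  92  83  59  51  60  53  39  31]
 [161 145 119 101 100 102  99  94 103 101  71  50  58  55  37  29]
 [134 115 100  98  99  99  99  99  95  98  77  51  50  45  37  36]
 [101  96  95  93  92  91  94  89  92  85  72  50  43  36  37  35]
 [ 91  92  90  89  86  91  85  86  84  82  72  46  40  32  33  38]
 [ 84  86  85  84  86  79  77  82  89  98 102  77  32  36  35  35]
 [ 80  88  92  90  96 101 104 114 118 125 141 102  32  34  35  36]
 [117 122 126 124 125 133 137 145 143 145 144 107  46  35  38  32]
 [144 144 144 144 143 144 145 144 146 143 146 111  56  32  34  36]]
```

View pics/n5.png

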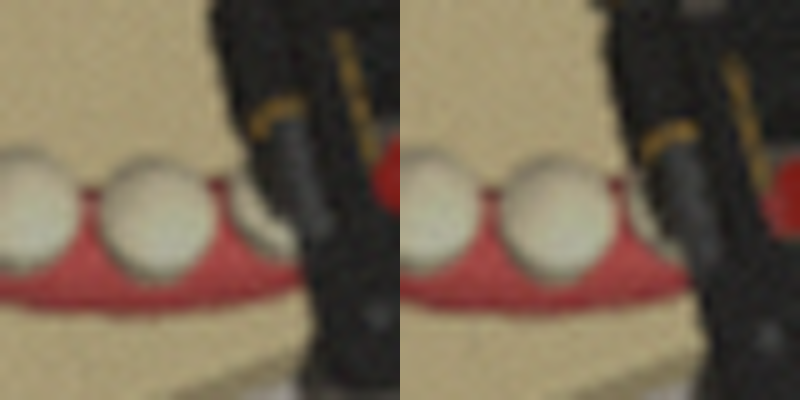

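```bash
cat >> h.py <<'E'
def sink(i,z0,zmin,step=.001,fs=4.5,rate=.02):
    log=[];z=z0
    while z>zmin:
        z-=step; env.movel(P(i,z),None,rate=rate)
        s=env.sense(); f=s["wrist_force"]; log.append((round(s["ee_pos"][2]*1e3-z*1e3,2),round(s["ee_pos"][2]*1e3,1),round(f[2],1),round(s["tau"][1],1)))
        if f[2]>fs: break
    print(i,"t",round(s["t"],2),*[tuple(map(float,l)) for l in log],f.round(1),flush=True)
    return z
E
python3 - <<'E'
from h import *
sink(0,.0314,.0215,fs=4)
E
```

```text
0 t 17.89 (0.73, 31.1, 8.7, -42.7) [-0.8 -1.1  8.7]
```

```bash
cat >> h.py <<'E'
def do(i):
    env.movel(P(i-1,.0405),None,rate=.1); env.movel(P(i,.0405),frame(i),rate=.1); env.movel(P(i,.0325),None,rate=.035)
    sink(i,.0325,.0285,step=.0006,fs=4.,rate=.02)
E
python3 - <<'E'
from h import *
do(1);do(2)
p,d,w=cloud("scene"); w0=np.load("scene.npz")["w"]; print(env.sense()["t"])
cv2.imwrite("pics/n6.png",cv2.resize(p[190:310,250:410],(800,600),interpolation=cv2.INTER_CUBIC)[:,:,::-1])
for i in range(10):
    r=[]
    for ww in (w0,w):
        m=(np.hypot(ww[...,0]-C[i,0]-.004,ww[...,1]-C[i,1]-.0023)<.008)&(ww[...,2]<.075)&(ww[...,2]>.035); r+= [m.sum(),np.median(ww[m][:,2]).round(4) if m.any() else None]
    print(i,*r)
E
```

```text
1 t 19.72 (-0.02, 31.9, 0.6, -47.9) (0.16, 31.5, 1.9, -47.3) (0.51, 31.2, 5.9, -45.6) [-1.8 -1.   5.9]
2 t 21.55 (-0.02, 31.9, -1.1, -49.6) (0.16, 31.5, 1.6, -48.9) (0.55, 31.3, 5.2, -47.2) [-1.9 -1.   5.2]
21.6
0 45 0.0564 40 0.0517
1 41 0.056 28 0.0513
2 40 0.0573 0 None
3 39 0.0564 8 0.0565
4 41 0.0559 39 0.0558
5 35 0.057 34 0.0573
6 34 0.0562 34 0.0565
7 34 0.0564 32 0.0562
8 34 0.0566 1 0.0574
9 30 0.057 0 None
```

View pics/n6.png

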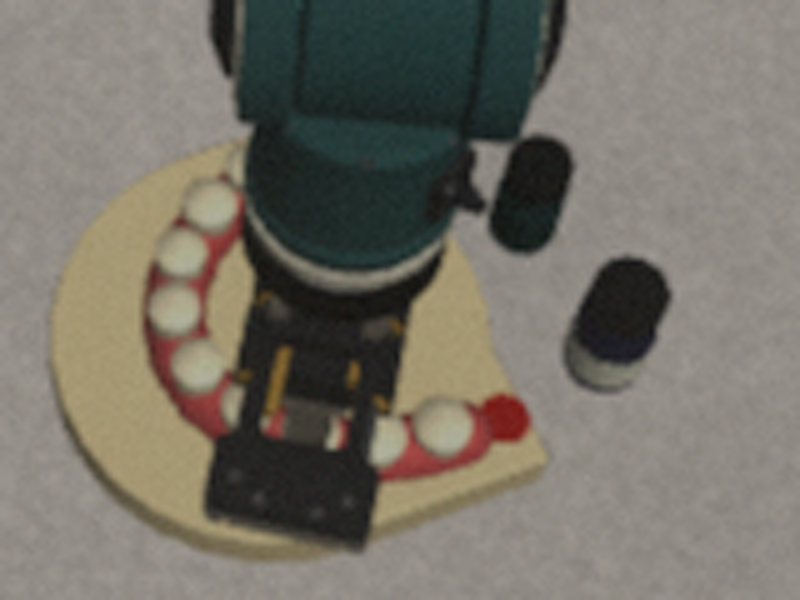

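Run:
```python
from h import *
for i in range(3,10): do(i)
env.movel(P(9,.16),None,rate=.2)
env.goto_joints([1.093,0.468,-0.012,1.603,0.006,1.071,-0.056])
print(env.sense()["t"])
p,d,w=cloud("scene"); w0=np.load("scene.npz")["w"]; p2,_,v=cloud("top"); v0=np.load("top.npz")["w"]
cv2.imwrite("pics/end.png",np.hstack([cv2.resize(p[190:310,250:410],(400,300)),cv2.resize(p2[150:270,190:350],(400,300))])[:,:,::-1])
for i in range(10):
    r=[]
    for ww,o in ((w0,(.004,.0023)),(w,(.004,.0023)),(v0,(-.002,-.001)),(v,(-.002,-.001))):
        m=(np.hypot(ww[...,0]-C[i,0]-o[0],ww[...,1]-C[i,1]-o[1])<.008)&(ww[...,2]<.075)&(ww[...,2]>.035); r+= [m.sum(),np.median(ww[m][:,2]).round(4) if m.any() else None]
    print(i,*r)
print(env.sense()["t"])
```

```text
3 t 23.46 (-0.03, 31.9, 0.0, -50.6) (0.21, 31.5, 3.2, -49.8) (0.61, 31.3, 5.8, -48.0) [-1.8 -0.3  5.8]
4 t 25.41 (-0.04, 31.9, -0.0, -50.9) (0.18, 31.5, 1.6, -50.1) (0.62, 31.3, 6.1, -48.2) [-1.  -1.2  6.1]
5 t 27.39 (-0.06, 31.8, 0.7, -50.1) (0.15, 31.5, 2.4, -49.3) (0.59, 31.3, 6.9, -47.4) [-1.  -0.9  6.9]
6 t 29.34 (-0.04, 31.9, -0.1, -48.4) (0.16, 31.5, 2.2, -47.6) (0.58, 31.3, 6.2, -45.6) [-3.1 -0.2  6.2]
7 t 31.2 (-0.05, 31.9, -0.2, -46.0) (0.14, 31.4, 1.7, -45.3) (0.49, 31.2, 5.5, -43.5) [-1.7 -0.4  5.5]
8 t 33.03 (-0.06, 31.8, 0.8, -43.2) (0.12, 31.4, 1.2, -42.6) (0.47, 31.2, 6.5, -40.7) [-1.4 -0.9  6.5]
9 t 34.86 (-0.05, 31.9, 0.3, -40.5) (0.1, 31.4, 2.5, -39.9) (0.44, 31.1, 6.7, -38.0) [-2.3  0.1  6.7]
37.9917
0 45 0.0564 42 0.0507 27 0.059 25 0.0539
1 41 0.056 45 0.0518 27 0.0581 27 0.0537
2 40 0.0573 41 0.0517 26 0.0592 26 0.0537
3 39 0.0564 40 0.052 28 0.0589 26 0.0543
4 41 0.0559 40 0.052 24 0.0583 24 0.0551
5 35 0.057 36 0.0517 27 0.0586 25 0.0536
6 34 0.0562 33 0.0526 24 0.0595 24 0.055
7 34 0.0564 31 0.0518 24 0.0583 26 0.0528
8 34 0.0566 32 0.0516 27 0.0588 28 0.0547
9 30 0.057 30 0.0516 25 0.059 25 0.0544
38.0917
```

View pics/end.png

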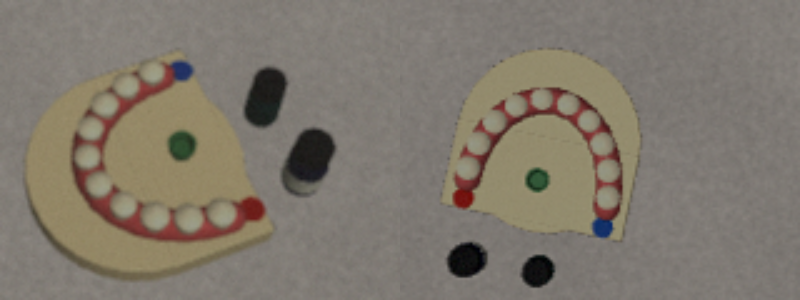

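All ten teeth show about 5 mm lower in both views. The jaw, cup and jars are where they were, and the arm is clear.

```bash
python3 -c "
from station import workorder; print(workorder.finish_job())"
```

```text
the job is handed in; nothing more can be done
None
```

All ten teeth were pressed home in order from red to blue with at most about 9 N, the jaw and everything around it were left in place, and the job was handed in at about 38 s with the arm clear.

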